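Set, lock and prove the dispensing pumps, load the flask, shut the bay

ROBOT

A 7-joint arm with a two-finger parallel gripper is mounted at the origin on a cart in front of the work surface, level with it; the furniture and walls round the work are solid. World frame = base frame: x ahead of the robot, y to its left, z up, the work surface at z = 0. Lengths are in m, angles in rad, forces in N, time in s.
With the tool pointing down it reaches from about 0.4 to 0.875 m from the base axis. Payload 4.4 kg.
Tool frame: the origin (TCP) lies on the centre line of the jaws, within the pads' length; the fingertips stand 14 mm ahead of it and the grasp point (between the pads) lies 5 mm behind it; x points along the fingers, y is the direction in which the jaws open and shut, and the axes are right-handed (so a half turn about x gives the same grasp; the last joint's range is limited). The gripper opens to 85 mm and grips with 20 to 120 N. Pads are 22 mm wide; open, the fingers measure 114 mm over their backs; the gripper's body (76 mm by 85 mm) begins 54 mm behind the grasp point. The pads swing forward as they close: fully open they stand 13 mm farther back than shut.
Start: joints at [-1.218, 0.628, 0.038, 1.517, -0.027, 0.996, -0.02], TCP at [0.264, 0.594, 0.245] pointing down, gripper open.
Joint ranges: [-3.06, 3.06], [-0.37, 2.12], [-1.25, 1.32], [0.18, 2.47], [-1.1, 4.24], [0.23, 1.98], [-2.94, 2.94]. Speed limits (rad/s): [2.57, 2.57, 3.14, 3.14, 3.14, 3.14, 3.14].

INTERFACE

Orientations are given as a 3x3 rotation matrix whose columns are the frame's x, y, z axes.
In Python, from plant import r, snapshot, calibration, order, models gives the robot as it stands.
- The arm moves only by the shell command python3 -m pendant 'ROWS' [FORCE]. ROWS is JSON, a list that holds one entry, the list of rows, each a list of 7 numbers: the turn, a rotation vector about the tool's x, y, z each as a share of 90 degrees, from -1 to 1, then the shift along the tool's x, y, z each as a share of 15 cm, from -1 to 1, then the opening, from -1 (shut) to 1 (fully open). A call has 1 to 12 rows; each row is the pose to reach, as a shift and turn from the pose commanded when the call began, along the tool's axes at that moment; what a row does not reach only later rows make up. A row lasts 1/8 s, in which the tool goes at most 62.5 mm and 10.7 degrees, less where a joint would pass 70% of its speed; a pose out of reach is approached as far as the arm can. A call with a number of a shift or a turn outside -1 to 1 is refused whole. A call with a gripper value outside its range is refused whole. The fingers move at their own pace and stop on an object; FORCE is the grip in N (left out, the last holds). Time passes only in rows, so rows that repeat a pose let the fingers close. It gives the time, the measured TCP pose, the force and the opening at its end, in the units of the state.
- r.read_state(): the state, without advancing time (a new reading comes with each control period).
- snapshot(name): name is "side" or "top"; returns (picture, depth): 480x640x3 uint8, blue, green, red; 480x640 float32, m along the optical axis (not along the pixel's ray), 0 where there is no reading.
- calibration(name): a dict with "K" (3x3 intrinsics, pixels), "camera_from_world" (4x4, takes a point from world to camera coordinates). Camera axes: x right, y down, z forward; pixel columns grow to the right and rows downward; lengths in m; the calibration is good to about 2 mm. A picture is of the moment at which its call begins. calibration takes no time and is no camera call.
- order.hand_in(): hands the job in, once; it reports no verdict.
Trained networks look in the newest picture that a camera, given by its name, has taken for a name from the list of things; names that differ only in an ending like _2 or _b are one class to them, and where a whole thing is asked for, a point or a joint stands for the part that bears it (a point fixed in the world has none). Each returns a list of dicts, best first, with "score" (0 to 1); they miss things now and then, are a little off and sometimes report something else, mostly with a low value. They report only what shows in the picture. A call takes as long as a camera call. They do not tell look-alikes from the thing itself.
- models.search_frame(camera, query): "location" ([x, y, z] in m, in world coordinates, good to about 4 mm: the middle of the surface that is visible of it).
- models.outline_of(camera, query): "pixels" (480x640 bool, what is visible of it).
- models.pinpoint(camera, query): "location" ([x, y, z] in m, in world coordinates, good to about 4 mm: a listed point, or the origin of a listed thing).
The state is a dict: "t": time; "q": joint angles; "qvel": joint speeds; "effort": joint torques, N m; "eef_pos": TCP position; "tcp_rot": TCP orientation; "contact_force": force on the tool from outside, world axes, zero at the start; "moment": the same for the moment, N m; "opening": opening from 0.0 (shut) to 1.0 (fully open).
Only numpy, scipy, OpenCV 4.12 (cv2) and the standard library are available. Lean on these libraries where they do the work, as an engineer would, in place of code of your own. Each camera call takes 0.05 s, during which the arm holds its last target. There are 200 camera calls.

TASK

Two or three pumps are fitted on the dispensing station; take them from left to right, and on each one loosen the lock ring, turn the black adjuster until its white pointer meets the green mark, tighten the ring fully again, then prove the head is seated: pull straight up on its ring or knob with rising force, hold for a moment at about 10 N (less than 7 proves nothing, more than 18 N tears it out) and let it down. After the last pump, lay the flask with pink medium flat in the bay, and then push the orange door shut until it snaps onto its catch; leave the clear flask where it is.

Things in the scene. Friction and masses are not known exactly. Their poses are not given: they have to be found in the camera images.
- station: Dispensing station, fixed: aluminium deck 170 x 490 mm, 8 mm thick. Origin: centre of its underside; x away from the robot, y left, z up. Three pump seats at y = +0.19, +0.085, -0.02 m (x = 0.015) in its frame, flask bay at the right end. Two or all three seats carry pumps; an empty seat's readings are None.
- pump_a: The pump on the left seat (may be absent): heavy (3.5 kg) white base 70 x 70 x 54 mm with a blue band, standing in a low curb; origin under its centre, on the deck, axes as the station's. On it, one above the other on one vertical axis: the head's steel flange (68 mm across, top 68 mm above the origin), the lock ring and the adjuster knob.
- ring_a (a joint): Lock ring of pump_a (rad): bright knurled ring, 52 mm diameter, 20 mm tall; grip its rim, fingers either side of the knob. 0 = tight on its hard stop (red lines on ring and flange meet); grows anticlockwise from above (loosening) to 1.2. Below 0.5 it brakes the adjuster, from 0.7 the adjuster is free. Takes 0.12 N m, 0.25 N m over the last 0.5 rad of tightening; stays where left.
- knob_a (a joint): Adjuster knob of pump_a (rad): black, 28 mm diameter, 26 mm tall, white pointer line on top. 0 = pointer at the green mark on the flange (robot side); grows anticlockwise from above; stops at -1.5 and 1.5; friction 0.05 N m. With the ring tight it is locked and the fingers only slip on it. Starts 0.7 to 1.2 off the mark, to either side.
- head_a (a joint): Lift of the snap-fitted head of pump_a (m), with flange, ring and knob: 0 = seated; an upward pull on ring or knob lifts it against a stiff spring: 3.5 N to start, then 1.5 N per mm (7 N = 2.5 mm, 10 N = 4.5 mm, 18 N = 10 mm); springs back when let go. Closing the fingers may push it down by some 5 N first, so judge the pull by the lift or by the force measured from before gripping.
- ring_mid_a (a point): Centre of the lock ring of pump_a, on the axis at half its height (the ring reaches 10 mm above and below).
- knob_mid_a (a point): Centre of the adjuster knob of pump_a, on the axis at half its height (the knob reaches 13 mm above and below; its foot is 2 mm above the ring).
- pump_b: The pump on the middle seat (may be absent): heavy (3.5 kg) white base 70 x 70 x 54 mm with a yellow band, standing in a low curb; origin under its centre, on the deck, axes as the station's. On it, one above the other on one vertical axis: the head's steel flange (68 mm across, top 68 mm above the origin), the lock ring and the adjuster knob.
- ring_b (a joint): Lock ring of pump_b (rad): bright knurled ring, 52 mm diameter, 20 mm tall; grip its rim, fingers either side of the knob. 0 = tight on its hard stop (red lines on ring and flange meet); grows anticlockwise from above (loosening) to 1.2. Below 0.5 it brakes the adjuster, from 0.7 the adjuster is free. Takes 0.12 N m, 0.25 N m over the last 0.5 rad of tightening; stays where left.
- knob_b (a joint): Adjuster knob of pump_b (rad): black, 28 mm diameter, 26 mm tall, white pointer line on top. 0 = pointer at the green mark on the flange (robot side); grows anticlockwise from above; stops at -1.5 and 1.5; friction 0.05 N m. With the ring tight it is locked and the fingers only slip on it. Starts 0.7 to 1.2 off the mark, to either side.
- head_b (a joint): Lift of the snap-fitted head of pump_b (m), with flange, ring and knob: 0 = seated; an upward pull on ring or knob lifts it against a stiff spring: 3.5 N to start, then 1.5 N per mm (7 N = 2.5 mm, 10 N = 4.5 mm, 18 N = 10 mm); springs back when let go. Closing the fingers may push it down by some 5 N first, so judge the pull by the lift or by the force measured from before gripping.
- ring_mid_b (a point): Centre of the lock ring of pump_b, on the axis at half its height (the ring reaches 10 mm above and below).
- knob_mid_b (a point): Centre of the adjuster knob of pump_b, on the axis at half its height (the knob reaches 13 mm above and below; its foot is 2 mm above the ring).
- pump_c: The pump on the right-hand seat (may be absent): heavy (3.5 kg) white base 70 x 70 x 54 mm with a green band, standing in a low curb; origin under its centre, on the deck, axes as the station's. On it, one above the other on one vertical axis: the head's steel flange (68 mm across, top 68 mm above the origin), the lock ring and the adjuster knob.
- ring_c (a joint): Lock ring of pump_c (rad): bright knurled ring, 52 mm diameter, 20 mm tall; grip its rim, fingers either side of the knob. 0 = tight on its hard stop (red lines on ring and flange meet); grows anticlockwise from above (loosening) to 1.2. Below 0.5 it brakes the adjuster, from 0.7 the adjuster is free. Takes 0.12 N m, 0.25 N m over the last 0.5 rad of tightening; stays where left.
- knob_c (a joint): Adjuster knob of pump_c (rad): black, 28 mm diameter, 26 mm tall, white pointer line on top. 0 = pointer at the green mark on the flange (robot side); grows anticlockwise from above; stops at -1.5 and 1.5; friction 0.05 N m. With the ring tight it is locked and the fingers only slip on it. Starts 0.7 to 1.2 off the mark, to either side.
- head_c (a joint): Lift of the snap-fitted head of pump_c (m), with flange, ring and knob: 0 = seated; an upward pull on ring or knob lifts it against a stiff spring: 3.5 N to start, then 1.5 N per mm (7 N = 2.5 mm, 10 N = 4.5 mm, 18 N = 10 mm); springs back when let go. Closing the fingers may push it down by some 5 N first, so judge the pull by the lift or by the force measured from before gripping.
- ring_mid_c (a point): Centre of the lock ring of pump_c, on the axis at half its height (the ring reaches 10 mm above and below).
- knob_mid_c (a point): Centre of the adjuster knob of pump_c, on the axis at half its height (the knob reaches 13 mm above and below; its foot is 2 mm above the ring).
- bay (a point): Centre of the flask bay's floor (top of the deck), axes as the station's. The bay measures 140 mm in x and 128 mm in y inside; white walls 45 mm high at the back, left and right, 4 mm thick; open at the top; the door closes its front (-x side).
- door (a joint): Bay door (rad): orange panel 126 mm wide, 6 mm thick, top 68 mm above the bench; vertical hinge at x = -0.068, y = -0.231 m in the station's frame (bay's right front corner). At value q it runs from there along (-sin q, cos q) in the station's x, y. 0 = shut; opens towards the robot, to 1.2. Swings freely; in the last 0.1 rad a ball catch on the left post resists with a few N, then snaps it home.
- door_edge (a point): Point on the outer (robot side) face of the door, 20 mm from its free edge, 48 mm above the bench: the place to push. Its x axis is square to the panel, pointing into the bay when the door is shut; y runs from the hinge to the free edge.
- flask_pink: Culture flask with pink medium and blue screw cap, lying flat, loose: 50 x 102 x 32 mm, 110 g. Origin: centre of its underside; the body is 48 mm wide in x, reaches from y = -0.02 to +0.042 and is 27 mm high; neck and cap (30 mm wide) point to its -y.
- flask_clear: Empty clear culture flask of the same size and shape with blue cap, not part of the job.
Not all that is in view belongs to the job. What is shaped like the flask_pink but red is not meant.

How it is judged:
By the outcome, as a careful person would: the job done as asked, in the order asked, and still so for the second after the job is handed in, with the robot touching nothing.
Of pump_a, pump_b, pump_c only 2 to 3 are there at a start; the rules pass over those that are not, and their reading is None.
At some moment in a run one of flask_pink may be knocked a few centimetres aside while the robot is not near it.
Once in a run the grip may slacken for a moment while it holds something.
It also fails if it takes over 210 s, if anything falls off the work surface, if the arm or the gripper's body presses on something with over 40 N, if the wrist force passes 120 N, or if a joint passes its speed limit or range.

## Working session

There is one attempt and no reset: what is moved stays moved. The work goes in short steps, Python scripts to look and compute and a shell command to move; the robot and the scene stay as the last step left them, time stands still between calls to the robot, and variables do not carry over. Pictures are saved under pics/ and viewed, about 12 in all and at most 16, crops included, and the job is handed in when it is done.

```bash
ls; mkdir -p pics; python3 - <<'E'
from plant import r,snapshot,calibration,models
import cv2,numpy as np
s=r.read_state();print(s['t'],s['eef_pos'],np.round(s['tcp_rot'],3).tolist(),s['contact_force'],s['opening'])
for c in("side","top"):
    p,d=snapshot(c);cv2.imwrite(f"pics/{c}0.png",p)
    k=calibration(c);print(c,k['K'].tolist(),np.round(k['camera_from_world'],3).tolist())
for q in["pump_a","knob_mid_a","ring_mid_a","flask_pink","flask_clear","bay","door_edge","station"]:
    for c in ("top","side"):
        print(q,c,[(round(x['score'],2),np.round(x['location'],3).tolist()) for x in models.pinpoint(c,q)])
E
```

```text
pics
0.0 [0.26404975 0.59327652 0.24437124] [[-0.001, 0.407, 0.914], [-0.002, 0.914, -0.407], [-1.0, -0.002, 0.0]] [0.44626802 0.59429427 0.66112733] 0.9985530669685175
side [[552.43606409271, 0.0, 322.1750172459198], [0.0, 552.43606409271, 234.84499844209228], [0.0, 0.0, 1.0]] [[-0.999, 0.048, 0.003, 0.529], [0.023, 0.55, -0.835, -0.012], [-0.042, -0.834, -0.551, 1.231], [0.0, 0.0, 0.0, 1.0]]
top [[469.25409079551906, 0.0, 323.5365204064223], [0.0, 469.25409079551906, 238.6570117189566], [0.0, 0.0, 1.0]] [[-0.014, -1.0, 0.022, 0.131], [-0.999, 0.014, -0.032, 0.53], [0.032, -0.022, -0.999, 1.125], [0.0, 0.0, 0.0, 1.0]]
pump_a top [(0.81, [0.618, 0.162, 0.007]), (0.72, [0.61, 0.272, 0.013]), (0.7, [0.612, 0.06, 0.008])]
pump_a side [(0.85, [0.61, 0.053, 0.003]), (0.74, [0.616, 0.27, 0.007]), (0.74, [0.615, 0.27, 0.089]), (0.6, [0.612, 0.162, 0.006]), (0.59, [0.442, -0.082, 0.047])]
knob_mid_a top [(0.78, [0.612, 0.059, 0.114]), (0.73, [0.614, 0.268, 0.114]), (0.64, [0.609, 0.164, 0.113])]
knob_mid_a side [(0.67, [0.612, 0.266, 0.114]), (0.6, [0.608, 0.165, 0.116]), (0.56, [0.612, 0.056, 0.113])]
ring_mid_a top [(0.94, [0.611, 0.158, 0.086]), (0.9, [0.613, 0.27, 0.086]), (0.65, [0.609, 0.054, 0.086])]
ring_mid_a side [(0.78, [0.612, 0.058, 0.092]), (0.72, [0.611, 0.161, 0.09]), (0.56, [0.615, 0.27, 0.09])]
flask_pink top [(0.92, [0.519, 0.434, 0.0]), (0.68, [0.422, 0.327, 0.001])]
flask_pink side [(0.74, [0.429, 0.33, -0.0])]
flask_clear top [(0.91, [0.439, 0.069, 0.002]), (0.27, [0.615, 0.163, 0.087])]
flask_clear side [(0.71, [0.431, 0.075, -0.005])]
bay top [(0.79, [0.604, -0.091, 0.008])]
bay side [(0.81, [0.602, -0.085, 0.006])]
door_edge top [(0.69, [0.439, -0.083, 0.046])]
door_edge side [(0.6, [0.442, -0.086, 0.047])]
station top [(0.76, [0.597, 0.076, 0.003]), (0.69, [0.609, 0.055, 0.089])]
station side [(0.77, [0.599, 0.077, -0.001]), (0.55, [0.611, 0.058, 0.092]), (0.29, [0.611, 0.161, 0.006])]
```

View pics/top0.png

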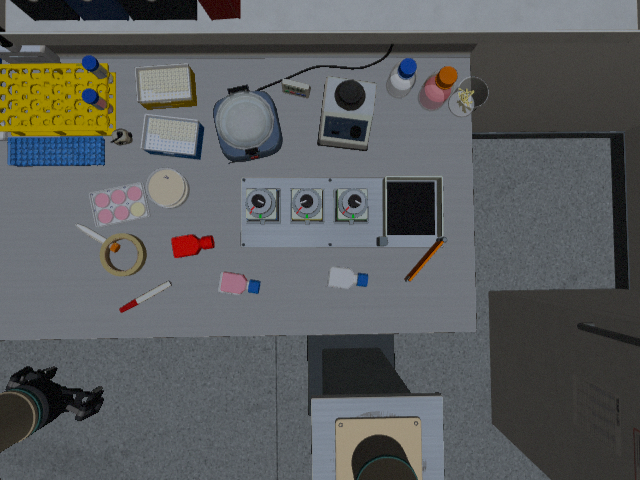

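View pics/side0.png

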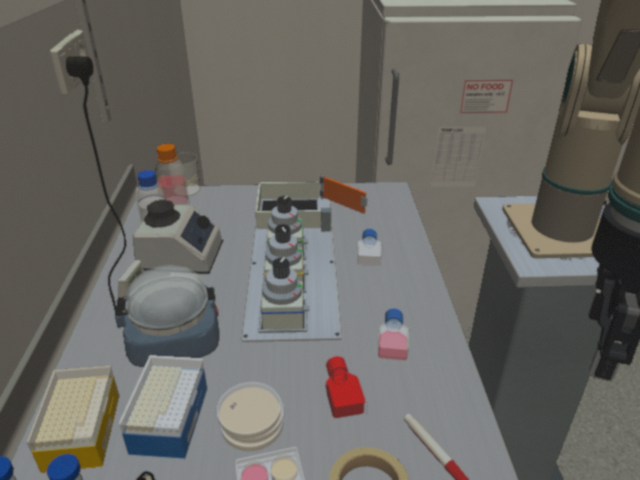

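Top view: pumps are at (262,205), (306,205) and (351,205), with the bay at (412,207) and the door at (425,260). The look-alikes for the flask are pink (238,284), red (192,245) and clear (347,279). I choose (238,284), which has a pink body and blue cap, and will check it in a close crop along with the pointers.

```bash
cat > h.py <<'E'
from plant import r,snapshot,calibration,models
import cv2,numpy as np
def proj(c,P):
    k=calibration(c);p=k['camera_from_world']@np.append(P,1.);p=k['K']@p[:3];return p[:2]/p[2]
def plane(c,uv,z):
    k=calibration(c);M=np.linalg.inv(k['camera_from_world']);d=M[:3,:3]@np.linalg.inv(k['K'])@np.array([*uv,1.]);o=M[:3,3];return o+d*(z-o[2])/d[2]
def st():
    s=r.read_state();R=s['tcp_rot'];print('t',round(s['t'],2),'p',np.round(s['eef_pos'],4).tolist(),'yaw(y)',round(float(np.arctan2(R[1][1],R[0][1])),3),'F',np.round(s['contact_force'],1).tolist(),'M',np.round(s['moment'],2).tolist(),'op',round(s['opening'],3),'q7',round(s['q'][6],2));return s
def go(P,yaw):
    "shift/turn in tool units to reach P with tool y axis at yaw (tool down)"
    s=st();R=np.array(s['tcp_rot']);d=R.T@(np.array(P)-s['eef_pos'])/.15
    dy=(yaw-np.arctan2(R[1,1],R[0,1])+np.pi/2)%np.pi-np.pi/2
    print('turn',round(-dy/(np.pi/2),3),'shift',np.round(d,3).tolist())
E
python3 - <<'E'
from h import *
p=cv2.imread('pics/top0.png')
a=cv2.resize(p[183:228,240:375],None,fx=5.9,fy=5.9,interpolation=cv2.INTER_CUBIC)
b=cv2.resize(p[225:305,165:300],None,fx=4,fy=4,interpolation=cv2.INTER_CUBIC)
im=np.zeros((a.shape[0]+b.shape[0],800,3),np.uint8);im[:a.shape[0],:a.shape[1]]=a;im[a.shape[0]:,:b.shape[1]]=b
cv2.imwrite('pics/c1.png',im);print(im.shape)
for y in(.27,.163,.058):print(proj('top',[.612,y,.126]))
go([.613,.269,.16],1.15)
E
```

```text
(586, 800, 3)
[256.54229689 200.89298289]
[306.15735141 200.30274208]
[354.62203408 199.72618655]
t 0.9 p [0.2643, 0.5939, 0.2454] yaw(y) 1.152 F [0.6, 0.2, 0.7] M [0.02, 0.01, 0.01] op 1.0 q7 -0.02
turn 0.001 shift [0.569, -1.033, 3.005]
```

View pics/c1.png

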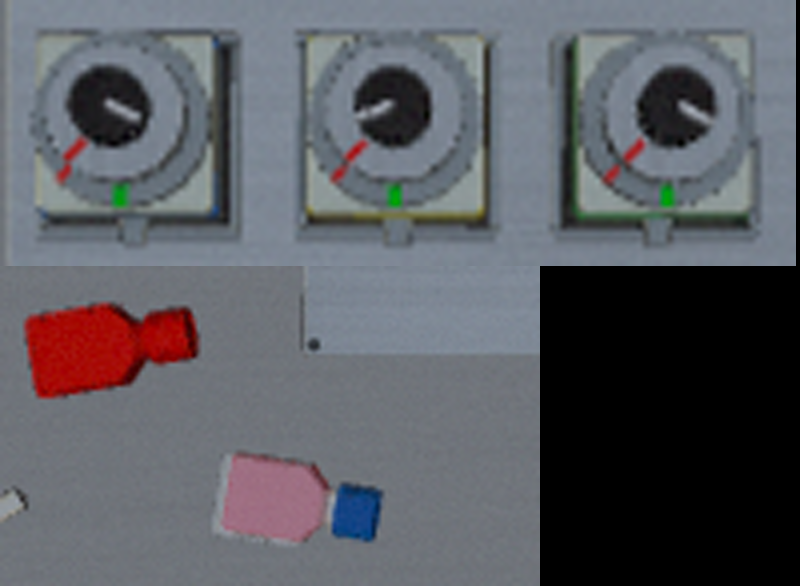

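```bash
python3 -m pendant '[[[0,0,0,0,-0.35,1,1],[0,0,0,0,-0.35,1,1],[0,0,0,0,-0.35,1,1]]]' 60
python3 -m pendant '[[[0,0,0,0,-0.35,1,1],[0,0,0,0,-0.35,1,1],[0,0,0,0,-0.35,1,1]]]'
python3 -m pendant '[[[0,0,0,0.1,-0.32,1,1],[0,0,0,0.3,-0.32,1,1],[0,0,0,0.4,-0.32,1,1],[0,0,0,0.4,-0.32,1,1]]]'
python3 - <<'E'
from h import *
p=cv2.imread('pics/top0.png')
for n,(u,v) in zip('abc',[(258.6,201.1),(306.4,201.4),(354.7,201)]):
    g=p[190:213,int(u)-11:int(u)+12].astype(float).mean(2)
    y,x=np.mgrid[190:213,int(u)-11:int(u)+12]
    dk=(g<70);  cu,cv=x[dk].mean(),y[dk].mean()
    m=(np.hypot(x-u,y-v)<5.9)
    cu,cv=np.average(x[m&(g<70)]),0
    w=np.clip(g-90,0,None)*m
    mx,my=(w*x).sum()/w.sum(),(w*y).sum()/w.sum()
    C=np.cov(np.stack([x.ravel(),y.ravel()]),aweights=w.ravel()+1e-9);e,V=np.linalg.eigh(C);d=V[:,1]
    d=d*np.sign(d@[mx-u,my-v]); print(n,'pointer',round(np.arctan2(d[0],d[1]),3),'via centroid',round(np.arctan2(mx-u,my-v),3),(mx,my))
go([.611,.2673,.16],1.15)
E
```

```text
t: 1.27
eef_pos: [0.3834, 0.4815, 0.2455]
tcp_rot: [[0.002, 0.411, 0.912], [-0.001, 0.912, -0.411], [-1.0, -0.001, 0.002]]
contact_force: [-0.2, 1.1, -0.4]
opening: 1.003
t: 1.65
eef_pos: [0.4989, 0.3721, 0.2455]
tcp_rot: [[0.002, 0.411, 0.912], [-0.002, 0.912, -0.411], [-1.0, -0.001, 0.002]]
contact_force: [0.1, -0.2, 0.4]
opening: 1.003
t: 2.15
eef_pos: [0.6144, 0.2656, 0.1823]
tcp_rot: [[-0.003, 0.413, 0.911], [-0.005, 0.911, -0.413], [-1.0, -0.006, -0.001]]
contact_force: [-0.1, -0.2, 0.3]
opening: 1.003
a pointer 1.129 via centroid 1.553 (np.float64(260.26510067114094), np.float64(201.13003355704697))
b pointer -1.156 via centroid -1.662 (np.float64(303.280408542247), np.float64(201.11327762302693))
c pointer 1.055 via centroid 1.326 (np.float64(357.4151820294346), np.float64(201.67931835786214))
t 2.15 p [0.6144, 0.2656, 0.1823] yaw(y) 1.145 F [-0.1, -0.2, 0.3] M [0.0, 0.01, 0.02] op 1.003 q7 0.72
turn -0.003 shift [0.149, 0.002, -0.025]
```

```bash
python3 -m pendant '[[[0,0,0,0.3,0,-0.025,1],[0,0,0,0.59,0,-0.025,1],[0,0,0,0.59,0,-0.025,1],[0,0,0,0.59,0,-0.025,-1],[0,0,0,0.59,0,-0.025,-1],[0,0,0,0.59,0,-0.025,-1],[0,0,0,0.59,0,-0.025,-1],[0,0,0,0.59,0,-0.025,-1],[0,0,0,0.59,0,-0.025,-1]]]' 60; python3 -c "
from h import *
st()"
```

```text
t: 3.28
eef_pos: [0.6093, 0.2693, 0.0997]
tcp_rot: [[-0.001, 0.408, 0.913], [-0.004, 0.913, -0.408], [-1.0, -0.004, 0.0]]
contact_force: [-5.4, -7.0, 9.5]
opening: 0.579
t 3.27 p [0.6093, 0.2693, 0.0997] yaw(y) 1.15 F [-5.4, -7.0, 9.5] M [-1.58, 1.21, 0.0] op 0.579 q7 0.71
```

```bash
python3 -m pendant '[[[0,0,0,0,0,0,1],[0,0,0,0,0,0,1],[0,0,0,-0.02,-0.018,0.028,1],[0,0,0,-0.02,-0.018,0.028,1]]]'; python3 -m pendant '[[[0,0,0,0,0,0,-1],[0,0,0,0,0,0,-1],[0,0,0,0,0,0,-1],[0,0,0,0,0,0,-1],[0,0,0,0,0,0,-1]]]' ; python3 -c "
from h import *
st()"
```

```text
t: 3.78
eef_pos: [0.6134, 0.268, 0.1003]
tcp_rot: [[0.001, 0.407, 0.913], [0.0, 0.913, -0.407], [-1.0, 0.001, 0.001]]
contact_force: [0.0, -0.0, -0.8]
opening: 1.002
t: 4.4
eef_pos: [0.612, 0.2678, 0.1003]
tcp_rot: [[-0.001, 0.407, 0.914], [-0.001, 0.914, -0.407], [-1.0, -0.001, -0.001]]
contact_force: [-1.9, -2.1, 4.5]
opening: 0.581
t 4.4 p [0.612, 0.2678, 0.1003] yaw(y) 1.152 F [-1.9, -2.1, 4.5] M [-0.32, 0.4, -0.01] op 0.581 q7 0.72
```

```bash
python3 -m pendant '[[[-0.11,0,0,0,0,0,-1],[-0.22,0,0,0,0,0,-1],[-0.33,0,0,0,0,0,-1],[-0.44,0,0,0,0,0,-1],[-0.55,0,0,0,0,0,-1],[-0.64,0,0,0,0,0,-1],[-0.64,0,0,0,0,0,-1],[-0.64,0,0,0,0,0,-1]]]' ; python3 -c "
from h import *
st()"
```

```text
t: 5.4
eef_pos: [0.6122, 0.2666, 0.1003]
tcp_rot: [[-0.001, -0.553, 0.833], [-0.003, 0.833, 0.553], [-1.0, -0.002, -0.003]]
contact_force: [-1.8, -3.0, 5.2]
opening: 0.58
t 5.4 p [0.6122, 0.2666, 0.1003] yaw(y) 2.157 F [-1.8, -3.0, 5.2] M [-0.77, 0.52, 0.17] op 0.58 q7 1.48
```

```bash
python3 -m pendant '[[[0,0,0,0,0,0,1],[0,0,0,0,0,0,1],[0,0,0,-0.11,0,0,1],[0,0,0,-0.11,0,0,1],[0,0,0,-0.11,0,0,-1],[0,0,0,-0.11,0,0,-1],[0,0,0,-0.11,0,0,-1],[0,0,0,-0.11,0,0,-1],[0,0,0,-0.11,0,0,-1],[0,0,0,-0.11,0,0,-1]]]' 30; python3 -c "
from h import *
st()"; python3 -m pendant '[[[0.11,0,0,0,0,0,-1],[0.22,0,0,0,0,0,-1],[0.33,0,0,0,0,0,-1],[0.44,0,0,0,0,0,-1],[0.55,0,0,0,0,0,-1],[0.66,0,0,0,0,0,-1],[0.7,0,0,0,0,0,-1],[0.7,0,0,0,0,0,-1],[0.7,0,0,0,0,0,-1]]]' ; python3 -c "
from h import *
st()"
```

```text
t: 6.65
eef_pos: [0.613, 0.2674, 0.1164]
tcp_rot: [[0.001, -0.553, 0.833], [-0.001, 0.833, 0.553], [-1.0, -0.001, -0.0]]
contact_force: [1.1, -4.4, 2.9]
opening: 0.316
t 6.65 p [0.613, 0.2674, 0.1164] yaw(y) 2.157 F [1.1, -4.4, 2.9] M [-0.81, -0.24, 0.02] op 0.316 q7 1.49
t: 7.78
eef_pos: [0.613, 0.2676, 0.1164]
tcp_rot: [[0.001, 0.49, 0.871], [-0.001, 0.871, -0.49], [-1.0, -0.0, 0.001]]
contact_force: [2.6, -4.2, 2.9]
opening: 0.315
t 7.78 p [0.613, 0.2676, 0.1164] yaw(y) 1.058 F [2.6, -4.2, 2.9] M [-1.08, -0.41, -0.02] op 0.315 q7 0.64
```

```bash
python3 -m pendant '[[[0,0,0,0,0,0,1],[0,0,0,0,0,0,1],[0,0,0,-0.4,0,0,1],[0,0,0,-0.4,0.81,-0.46,1],[0,0,0,-0.4,0.81,-0.46,1],[0,0,0,-0.4,0.81,-0.46,1]]]'; cat >> h.py <<'E'
def look(n,uvs):
    p,d=snapshot('top')
    ims=[cv2.resize(p[int(v)-20:int(v)+25,int(u)-22:int(u)+23],None,fx=8,fy=8,interpolation=cv2.INTER_CUBIC) for u,v in uvs]
    cv2.imwrite(f'pics/{n}.png',np.hstack(ims))
    for u,v in uvs:
        u0,v0=int(u)-11,int(v)-11
        g=p[v0:v0+23,u0:u0+23].astype(float).mean(2);y,x=np.mgrid[v0:v0+23,u0:u0+23]
        w=np.clip(g-90,0,None)*(np.hypot(x-u,y-v)<5.9)
        mx,my=(w*x).sum()/w.sum(),(w*y).sum()/w.sum()
        C=np.cov(np.stack([x.ravel(),y.ravel()]),aweights=w.ravel()+1e-9);e,V=np.linalg.eigh(C);q=V[:,1]
        q=q*np.sign(q@[mx-u,my-v]);print('pointer',np.arctan2(q[0],q[1]))
E
python3 -c "
from h import *
st();look('a1',[(258.6,201.1)])"
```

```text
t: 8.52
eef_pos: [0.6083, 0.4163, 0.1758]
tcp_rot: [[-0.003, 0.484, 0.875], [0.006, 0.875, -0.483], [-1.0, 0.004, -0.005]]
contact_force: [-0.2, 0.2, -0.1]
opening: 1.002
t 8.53 p [0.6083, 0.4163, 0.1758] yaw(y) 1.066 F [-0.2, 0.2, -0.1] M [-0.01, -0.01, -0.01] op 1.002 q7 0.47
pointer 0.13246897002504557
```

View pics/a1.png

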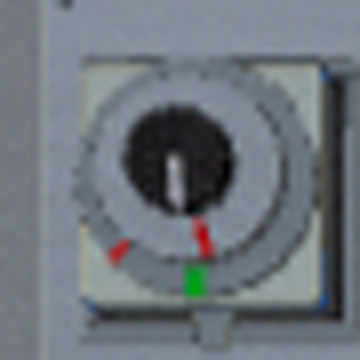

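The pointer (crop (173,155)→(180,212)) is close to the green mark at (195,282), with maybe a small positive residual. I'll do a sub-pixel fit from both cameras.

```bash
cat >> h.py <<'E'
def ang(c,P,n=3):
    "pointer angle from pixels mapped onto the knob top plane"
    P=np.array(P);acc=0
    for _ in range(n): acc=acc+snapshot(c)[0].astype(float)
    g=(acc/n).mean(2);u,v=proj(c,P);b=[]
    # refine centre of dark disc
    y,x=np.mgrid[0:480,0:640];m=(np.hypot(x-u,y-v)<12)
    from scipy import ndimage as nd
    dk=nd.binary_closing((g<65)&m,iterations=3);l,k=nd.label(dk);s=nd.sum(dk,l,range(1,k+1));dk=nd.binary_fill_holes(l==1+np.argmax(s))
    if c=='side':  # knob top: take disc from projection only, brighter line
        dk=np.hypot(x-u,y-v)<9
    dk=nd.binary_erosion(dk,iterations=1)
    w=np.clip(g-np.percentile(g[dk],50)-25,0,None)*dk
    yy,xx=np.nonzero(w>0);W=np.array([plane(c,(a,e),P[2])[:2] for a,e in zip(xx,yy)]);ww=w[yy,xx]
    mu=np.average(W,axis=0,weights=ww);e,V=np.linalg.eigh(np.cov(W.T,aweights=ww));q=V[:,1];q=q*np.sign(q@(mu-P[:2])) 
    print(c,'angle',round(float(np.arctan2(q[1],q[0])-np.pi+2*np.pi)%(2*np.pi),3),'ctr',mu,len(ww),'sig',np.sqrt(e));
    return g
E
python3 - <<'E'
from h import *
P=[.612,.2675,.126]
ang('top',P);ang('top',[.612,.1625,.126]);ang('top',[.611,.0575,.126])
g=ang('side',P);u,v=proj('side',P);print(u,v)
cv2.imwrite('pics/a2.png',cv2.resize(g[int(v)-30:int(v)+40,int(u)-35:int(u)+35].astype(np.uint8),None,fx=8,fy=8,interpolation=cv2.INTER_CUBIC))
E
```

```text
top angle 0.067 ctr [0.60705539 0.26812563] 14 sig [0.00107496 0.00397702]
top angle 5.061 ctr [0.61067348 0.16834746] 12 sig [0.00119029 0.00317806]
top angle 0.988 ctr [0.60871244 0.05396587] 10 sig [0.00111305 0.00269071]
side angle 6.275 ctr [0.60664604 0.26650849] 19 sig [0.0020707  0.00226948]
280.0347221331579 261.68869626022655
```

View pics/a2.png

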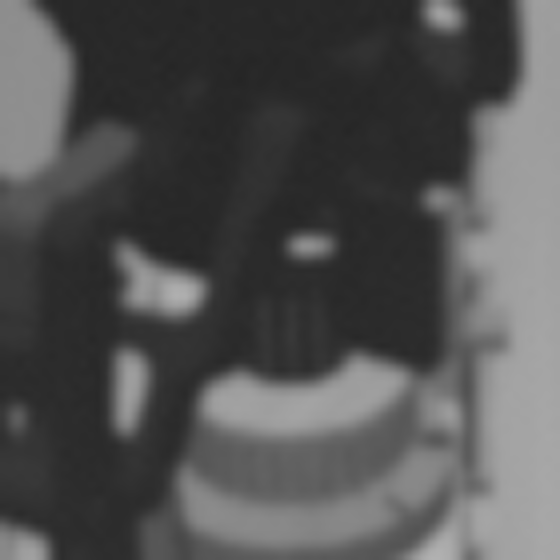

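Side view: the pointer streak (288–335, 244) is nearly horizontal, so it points at the robot. Residual is about +0.07 rad, which I'll trim with one more small turn on the way back down.

```bash
python3 -c "
from h import *
go([.6125,.2675,.1164],1.06)"
```

```text
t 9.18 p [0.6122, 0.4077, 0.1765] yaw(y) 1.057 F [-0.0, -1.1, -0.2] M [0.04, -0.02, 0.03] op 0.998 q7 0.47
turn -0.002 shift [0.4, -0.813, 0.461]
```

```bash
python3 -m pendant '[[[0,0,0,0,-0.4,0.23,1],[0,0,0,0,-0.813,0.461,1],[0,0,0,0,-0.813,0.461,1],[0,0,0,0.4,-0.813,0.461,1],[0,0,0,0.4,-0.813,0.461,1],[0,0,0,0.4,-0.813,0.461,-1],[0,0,0,0.4,-0.813,0.461,-1],[0,0,0,0.4,-0.813,0.461,-1],[0,0,0,0.4,-0.813,0.461,-1],[0,0,0,0.4,-0.813,0.461,-1],[0.045,0,0,0.4,-0.813,0.461,-1],[0.045,0,0,0.4,-0.813,0.461,-1]]]' 30
python3 -c "
from h import *
st()"; python3 -m pendant '[[[0,0,0,0,0,0,1],[0,0,0,0,0,0,1],[0,0,0,0.107,0,0,1],[0,0,0,0.107,0,0,1]]]' 
python3 -c "
from h import *
st()"; python3 -m pendant '[[[0,0,0,0,0,0,-1],[0,0,0,0,0,0,-1],[0,0,0,0,0,0,-1],[0,0,0,0,0,0,-1],[0,0,0,0,0,0,-1]]]' 60
python3 -c "
from h import *
st()"; python3 -m pendant '[[[0.11,0,0,0,0,0,-1],[0.22,0,0,0,0,0,-1],[0.33,0,0,0,0,0,-1],[0.44,0,0,0,0,0,-1],[0.55,0,0,0,0,0,-1],[0.6,0,0,0,0,0,-1],[0.6,0,0,0,0,0,-1]]]' ; python3 -c "
from h import *
st()"
```

```text
t: 10.68
eef_pos: [0.6128, 0.2678, 0.118]
tcp_rot: [[0.001, 0.552, 0.834], [0.0, 0.834, -0.552], [-1.0, 0.001, 0.001]]
contact_force: [-1.8, -0.8, 5.8]
opening: 0.314
t 10.68 p [0.6128, 0.2678, 0.118] yaw(y) 0.986 F [-1.8, -0.8, 5.8] M [-0.23, 0.4, -0.04] op 0.314 q7 0.59
t: 11.18
eef_pos: [0.611, 0.2674, 0.0981]
tcp_rot: [[-0.004, 0.551, 0.834], [-0.002, 0.834, -0.551], [-1.0, -0.003, -0.002]]
contact_force: [-0.5, -0.1, 0.2]
opening: 1.003
t 11.18 p [0.611, 0.2674, 0.0981] yaw(y) 0.987 F [-0.5, -0.1, 0.2] M [0.02, -0.01, -0.02] op 1.003 q7 0.59
t: 11.8
eef_pos: [0.6125, 0.2678, 0.1009]
tcp_rot: [[0.0, 0.551, 0.834], [-0.0, 0.834, -0.551], [-1.0, 0.0, 0.0]]
contact_force: [-2.6, -1.0, 5.2]
opening: 0.575
t 11.8 p [0.6125, 0.2678, 0.1009] yaw(y) 0.987 F [-2.6, -1.0, 5.2] M [-0.32, 0.4, -0.02] op 0.575 q7 0.59
t: 12.68
eef_pos: [0.6132, 0.2682, 0.1009]
tcp_rot: [[0.002, 0.999, 0.045], [0.0, 0.045, -0.999], [-1.0, 0.002, -0.0]]
contact_force: [-0.8, -0.4, 5.3]
opening: 0.574
t 12.68 p [0.6132, 0.2682, 0.1009] yaw(y) 0.045 F [-0.8, -0.4, 5.3] M [-0.08, 0.19, -0.11] op 0.574 q7 -0.12
```

```bash
python3 -m pendant '[[[0.04,0,0,0,0,0,-1],[0.08,0,0,0,0,0,-1],[0.12,0,0,0,0,0,-1],[0.12,0,0,0,0,0,-1]]]' ; python3 -c "
from h import *
st()"
```

```text
t: 13.18
eef_pos: [0.6133, 0.2682, 0.1009]
tcp_rot: [[0.002, 0.99, -0.14], [0.0, -0.14, -0.99], [-1.0, 0.002, -0.001]]
contact_force: [0.1, -0.6, 5.4]
opening: 0.576
t 13.18 p [0.6133, 0.2682, 0.1009] yaw(y) -0.14 F [0.1, -0.6, 5.4] M [-0.16, -0.03, 0.52] op 0.576 q7 -0.26
```

```bash
python3 -m pendant '[[[0,0,0,-0.01,0,0,-1],[0,0,0,-0.02,0,0,-1],[0,0,0,-0.03,0,0,-1],[0,0,0,-0.03,0,0,-1]]]' ; python3 -c "
from h import *
st()"
```

```text
t: 13.68
eef_pos: [0.6132, 0.2682, 0.1041]
tcp_rot: [[0.002, 0.99, -0.142], [0.0, -0.142, -0.99], [-1.0, 0.002, -0.0]]
contact_force: [5.6, 1.6, -6.9]
opening: 0.578
t 13.68 p [0.6132, 0.2682, 0.1041] yaw(y) -0.143 F [5.6, 1.6, -6.9] M [0.27, -1.27, 0.7] op 0.578 q7 -0.26
```

```bash
python3 -m pendant '[[[0,0,0,-0.01,0,0,-1],[0,0,0,-0.019,0,0,-1],[0,0,0,-0.019,0,0,-1],[0,0,0,-0.019,0,0,-1],[0,0,0,-0.019,0,0,-1]]]' ; python3 -c "
from h import *
st()"
```

```text
t: 14.3
eef_pos: [0.6132, 0.2682, 0.1062]
tcp_rot: [[0.002, 0.99, -0.142], [-0.0, -0.142, -0.99], [-1.0, 0.002, 0.0]]
contact_force: [6.8, 2.0, -10.9]
opening: 0.573
t 14.3 p [0.6132, 0.2682, 0.1062] yaw(y) -0.143 F [6.8, 2.0, -10.9] M [0.27, -1.51, 0.65] op 0.573 q7 -0.27
```

```bash
python3 -m pendant '[[[0,0,0,0,0,0,-1],[0,0,0,0,0,0,-1],[0,0,0,0,0,0,-1],[0,0,0,0.025,0,0,-1],[0,0,0,0.049,0,0,-1],[0,0,0,0.049,0,0,-1]]]' ; python3 -m pendant '[[[0,0,0,0,0,0,1],[0,0,0,0,0,0,1],[0,0,0,-0.25,0,0,1],[0,0,0,-0.5,0,0,1],[0,0,0,-0.5,0,0,1],[0,0,0,-0.5,0.05,0.35,1],[0,0,0,-0.5,0.09,0.693,1],[0,0,0,-0.5,0.09,0.693,1],[0,0,0,-0.5,0.09,0.693,1]]]'; python3 -c "
from h import *
st();look('a3',[(258.6,201.1)]);go([.6115,.1628,.1003],-.14)"
```

```text
t: 15.05
eef_pos: [0.6132, 0.2682, 0.101]
tcp_rot: [[0.002, 0.99, -0.143], [0.001, -0.143, -0.99], [-1.0, 0.002, -0.001]]
contact_force: [3.2, 0.0, 1.4]
opening: 0.579
t: 16.18
eef_pos: [0.6101, 0.1638, 0.1744]
tcp_rot: [[-0.002, 0.99, -0.144], [0.001, -0.144, -0.99], [-1.0, -0.002, -0.001]]
contact_force: [0.8, -0.2, -0.0]
opening: 1.005
t 16.18 p [0.6101, 0.1638, 0.1744] yaw(y) -0.144 F [0.8, -0.2, -0.0] M [0.0, 0.06, -0.03] op 1.005 q7 -0.14
pointer -0.012252552197895011
t 16.23 p [0.6101, 0.1647, 0.1744] yaw(y) -0.143 F [-0.2, 0.2, 0.3] M [0.03, 0.05, -0.03] op 1.002 q7 -0.14
turn -0.002 shift [0.494, 0.012, 0.012]
```

View pics/a3.png

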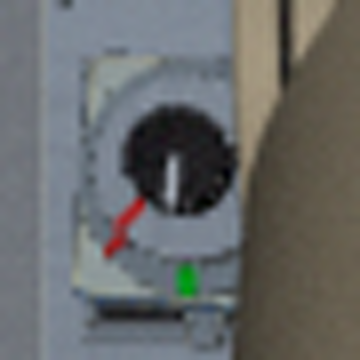

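Pump a: ring and flange red lines meet at (115,235), and the pointer at (172,180) aims at the green mark at (188,280). On to pump b.

```bash
python3 -m pendant '[[[0,0,0,0,0.012,0.012,1],[0,0,0,0.25,0.012,0.012,1],[0,0,0,0.494,0.012,0.012,1],[0,0,0,0.494,0.012,0.012,1],[0,0,0,0.494,0.012,0.012,1],[0,0,0,0.494,0.012,0.012,-1],[0,0,0,0.494,0.012,0.012,-1],[0,0,0,0.494,0.012,0.012,-1],[0,0,0,0.494,0.012,0.012,-1],[0,0,0,0.494,0.012,0.012,-1]]]' 60; python3 -c "
from h import *
st()"
```

```text
t: 17.48
eef_pos: [0.612, 0.1615, 0.103]
tcp_rot: [[-0.0, 0.99, -0.143], [0.001, -0.143, -0.99], [-1.0, -0.001, -0.001]]
contact_force: [-3.4, -0.2, 9.1]
opening: 0.577
t 17.48 p [0.612, 0.1615, 0.103] yaw(y) -0.144 F [-3.4, -0.2, 9.1] M [0.06, 0.85, -0.05] op 0.577 q7 -0.1
```

```bash
python3 -m pendant '[[[-0.11,0,0,0,0,0,-1],[-0.22,0,0,0,0,0,-1],[-0.33,0,0,0,0,0,-1],[-0.44,0,0,0,0,0,-1],[-0.55,0,0,0,0,0,-1],[-0.64,0,0,0,0,0,-1],[-0.64,0,0,0,0,0,-1],[-0.64,0,0,0,0,0,-1]]]' ; python3 -c "
from h import *
st()";  python3 -m pendant '[[[0,0,0,0,0,0,1],[0,0,0,0,0,0,1],[0,0,0,-0.11,0,0,1],[0,0,0,-0.11,0,0,1],[0,0,0,-0.11,0,0,-1],[0,0,0,-0.11,0,0,-1],[0,0,0,-0.11,0,0,-1],[0,0,0,-0.11,0,0,-1],[0,0,0,-0.11,0,0,-1],[0,0,0,-0.11,0,0,-1]]]' 30; python3 -c "
from h import *
st()"
```

```text
t: 18.48
eef_pos: [0.6125, 0.1618, 0.103]
tcp_rot: [[0.001, 0.651, 0.759], [0.001, 0.759, -0.651], [-1.0, 0.002, -0.0]]
contact_force: [-2.2, -0.9, 8.1]
opening: 0.574
t 18.48 p [0.6125, 0.1618, 0.103] yaw(y) 0.862 F [-2.2, -0.9, 8.1] M [0.21, 0.64, 0.1] op 0.574 q7 0.64
t: 19.73
eef_pos: [0.6126, 0.1615, 0.1176]
tcp_rot: [[0.0, 0.651, 0.759], [0.0, 0.759, -0.651], [-1.0, 0.001, -0.0]]
contact_force: [1.0, 0.8, -0.4]
opening: 0.317
t 19.73 p [0.6126, 0.1615, 0.1176] yaw(y) 0.862 F [1.0, 0.8, -0.4] M [0.26, -0.18, -0.03] op 0.317 q7 0.64
```

```bash
python3 -m pendant '[[[-0.11,0,0,0,0,0,-1],[-0.22,0,0,0,0,0,-1],[-0.33,0,0,0,0,0,-1],[-0.44,0,0,0,0,0,-1],[-0.55,0,0,0,0,0,-1],[-0.66,0,0,0,0,0,-1],[-0.745,0,0,0,0,0,-1],[-0.745,0,0,0,0,0,-1],[-0.745,0,0,0,0,0,-1]]]' ; python3 -c "
from h import *
st()";  python3 -m pendant '[[[0,0,0,0,0,0,1],[0,0,0,0,0,0,1],[0,0,0,-0.4,0,0,1],[0,0,0,-0.4,0.9,0.44,1],[0,0,0,-0.4,0.9,0.44,1],[0,0,0,-0.4,0.9,0.44,1],[0,0,0,-0.4,0.9,0.44,1]]]'; python3 -c "
from h import *
st();look('b1',[(306.4,201.4)]);ang('top',[.612,.1625,.126]);go([.6125,.1617,.117],2.03)"
```

```text
t: 20.85
eef_pos: [0.6127, 0.1624, 0.1177]
tcp_rot: [[0.001, -0.443, 0.896], [0.002, 0.896, 0.443], [-1.0, 0.001, 0.002]]
contact_force: [2.4, 5.2, -1.4]
opening: 0.317
t 20.85 p [0.6127, 0.1624, 0.1177] yaw(y) 2.03 F [2.4, 5.2, -1.4] M [1.09, -0.38, 0.02] op 0.317 q7 1.51
t: 21.72
eef_pos: [0.6104, 0.3132, 0.1772]
tcp_rot: [[-0.001, -0.447, 0.894], [-0.0, 0.894, 0.447], [-1.0, 0.0, -0.001]]
contact_force: [0.2, -0.1, -0.9]
opening: 0.999
t 21.73 p [0.6104, 0.3132, 0.1772] yaw(y) 2.035 F [0.2, -0.1, -0.9] M [-0.04, -0.0, -0.0] op 0.999 q7 1.35
pointer 0.0
top angle 6.283 ctr [0.60584897 0.16332591] 19 sig [0.00095354 0.00392085]
t 21.93 p [0.6123, 0.308, 0.1774] yaw(y) 2.028 F [0.4, -0.6, -0.6] M [-0.03, 0.02, -0.03] op 1.001 q7 1.35
turn -0.001 shift [0.405, -0.874, -0.429]
```

View pics/b1.png

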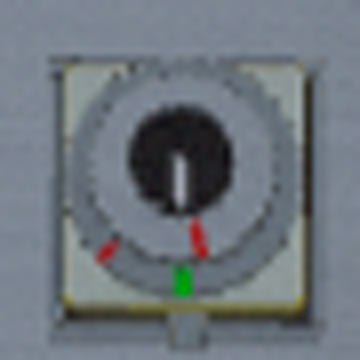

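Pump b: the pointer (180,185) is straight at the green mark (183,282). I'll tighten it and pull.

```bash
python3 -m pendant '[[[0,0,0,0,-0.4,-0.2,1],[0,0,0,0,-0.874,-0.429,1],[0,0,0,0,-0.874,-0.429,1],[0,0,0,0.25,-0.874,-0.429,1],[0,0,0,0.515,-0.874,-0.429,1],[0,0,0,0.515,-0.874,-0.429,1],[0,0,0,0.515,-0.874,-0.429,1],[0,0,0,0.515,-0.874,-0.429,-1],[0,0,0,0.515,-0.874,-0.429,-1],[0,0,0,0.515,-0.874,-0.429,-1],[0,0,0,0.515,-0.874,-0.429,-1],[0,0,0,0.515,-0.874,-0.429,-1]]]' 60
python3 -c "
from h import *
st()"; python3 -m pendant '[[[0.11,0,0,0,0,0,-1],[0.22,0,0,0,0,0,-1],[0.33,0,0,0,0,0,-1],[0.44,0,0,0,0,0,-1],[0.55,0,0,0,0,0,-1],[0.6,0,0,0,0,0,-1],[0.64,0,0,0,0,0,-1],[0.68,0,0,0,0,0,-1],[0.72,0,0,0,0,0,-1],[0.72,0,0,0,0,0,-1]]]' ; python3 -c "
from h import *
st()"
```

```text
t: 23.42
eef_pos: [0.6142, 0.1635, 0.1028]
tcp_rot: [[0.004, -0.444, 0.896], [-0.002, 0.896, 0.444], [-1.0, -0.004, 0.003]]
contact_force: [-0.0, -3.5, 8.5]
opening: 0.575
t 23.43 p [0.6142, 0.1635, 0.1028] yaw(y) 2.031 F [-0.0, -3.5, 8.5] M [-0.88, -0.0, 0.09] op 0.575 q7 1.5
t: 24.68
eef_pos: [0.6138, 0.1614, 0.1028]
tcp_rot: [[0.003, 0.62, 0.785], [-0.005, 0.785, -0.62], [-1.0, -0.002, 0.006]]
contact_force: [-1.6, -7.7, 10.6]
opening: 0.575
t 24.68 p [0.6138, 0.1614, 0.1028] yaw(y) 0.902 F [-1.6, -7.7, 10.6] M [-1.83, 0.32, 0.98] op 0.575 q7 0.67
```

```bash
python3 -m pendant '[[[0,0,0,-0.01,0,0,-1],[0,0,0,-0.02,0,0,-1],[0,0,0,-0.03,0,0,-1],[0,0,0,-0.04,0,0,-1],[0,0,0,-0.04,0,0,-1]]]' ; python3 -c "
from h import *
st()"
```

```text
t: 25.3
eef_pos: [0.6135, 0.1613, 0.1062]
tcp_rot: [[0.002, 0.62, 0.785], [-0.005, 0.785, -0.62], [-1.0, -0.003, 0.005]]
contact_force: [4.7, -6.5, -7.8]
opening: 0.573
t 25.3 p [0.6135, 0.1613, 0.1062] yaw(y) 0.902 F [4.7, -6.5, -7.8] M [-1.51, -0.91, 1.03] op 0.573 q7 0.67
```

```bash
python3 -m pendant '[[[0,0,0,-0.01,0,0,-1],[0,0,0,-0.013,0,0,-1],[0,0,0,-0.013,0,0,-1],[0,0,0,-0.013,0,0,-1],[0,0,0,-0.013,0,0,-1],[0,0,0,-0.013,0,0,-1]]]' ; python3 -c "
from h import *
st()"
```

```text
t: 26.05
eef_pos: [0.6135, 0.1613, 0.1076]
tcp_rot: [[0.002, 0.62, 0.785], [-0.005, 0.785, -0.62], [-1.0, -0.003, 0.005]]
contact_force: [5.6, -5.7, -9.5]
opening: 0.572
t 26.05 p [0.6135, 0.1613, 0.1076] yaw(y) 0.902 F [5.6, -5.7, -9.5] M [-1.46, -1.11, 0.95] op 0.572 q7 0.67
```

```bash
python3 -m pendant '[[[0,0,0,0,0,0,-1],[0,0,0,0,0,0,-1],[0,0,0,0,0,0,-1],[0,0,0,0.027,0,0,-1],[0,0,0,0.053,0,0,-1],[0,0,0,0.053,0,0,-1]]]' ; python3 -m pendant '[[[0,0,0,0,0,0,1],[0,0,0,0,0,0,1],[0,0,0,-0.25,0,0,1],[0,0,0,-0.5,0,0,1],[0,0,0,-0.5,0,0,1],[0,0,0,-0.5,-0.28,0.21,1],[0,0,0,-0.5,-0.557,0.419,1],[0,0,0,-0.5,-0.557,0.419,1],[0,0,0,-0.5,-0.557,0.419,1],[0,0,0,-0.5,-0.557,0.419,1]]]'; python3 -c "
from h import *
st();look('b2',[(306.4,201.4)]);go([.611,.057,.1015],.9)"
```

```text
t: 26.8
eef_pos: [0.6136, 0.1612, 0.1029]
tcp_rot: [[0.003, 0.62, 0.785], [-0.005, 0.785, -0.62], [-1.0, -0.002, 0.005]]
contact_force: [-0.8, -8.6, 11.0]
opening: 0.571
t: 28.05
eef_pos: [0.6092, 0.0631, 0.1749]
tcp_rot: [[-0.001, 0.619, 0.785], [0.001, 0.785, -0.619], [-1.0, 0.001, -0.001]]
contact_force: [0.4, -0.1, 0.4]
opening: 0.998
t 28.05 p [0.6092, 0.0631, 0.1749] yaw(y) 0.903 F [0.4, -0.1, 0.4] M [0.0, 0.02, -0.01] op 0.998 q7 0.82
pointer -0.1451803658498624
t 28.1 p [0.6093, 0.063, 0.175] yaw(y) 0.903 F [-0.1, -0.9, 0.6] M [0.0, 0.03, 0.01] op 0.997 q7 0.82
turn 0.002 shift [0.49, -0.024, 0.034]
```

View pics/b2.png

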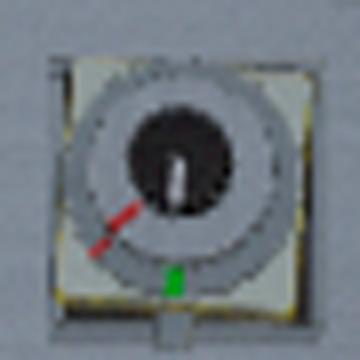

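Pump b: the body turned slightly in its curb, taking the pointer with it. The pointer (175,185) still meets the mark (177,282), and the red lines meet. Now pump c.

```bash
python3 -m pendant '[[[0,0,0,0,-0.024,0.034,1],[0,0,0,0.25,-0.024,0.034,1],[0,0,0,0.49,-0.024,0.034,1],[0,0,0,0.49,-0.024,0.034,1],[0,0,0,0.49,-0.024,0.034,1],[0,0,0,0.49,-0.024,0.034,-1],[0,0,0,0.49,-0.024,0.034,-1],[0,0,0,0.49,-0.024,0.034,-1],[0,0,0,0.49,-0.024,0.034,-1],[0,0,0,0.49,-0.024,0.034,-1]]]' 60; python3 -c "
from h import *
st()"; python3 -m pendant '[[[-0.11,0,0,0,0,0,-1],[-0.22,0,0,0,0,0,-1],[-0.33,0,0,0,0,0,-1],[-0.44,0,0,0,0,0,-1],[-0.55,0,0,0,0,0,-1],[-0.64,0,0,0,0,0,-1],[-0.64,0,0,0,0,0,-1],[-0.64,0,0,0,0,0,-1]]]' ; python3 -c "
from h import *
st()";  python3 -m pendant '[[[0,0,0,0,0,0,1],[0,0,0,0,0,0,1],[0,0,0,-0.11,0,0,1],[0,0,0,-0.11,0,0,1],[0,0,0,-0.11,0,0,-1],[0,0,0,-0.11,0,0,-1],[0,0,0,-0.11,0,0,-1],[0,0,0,-0.11,0,0,-1],[0,0,0,-0.11,0,0,-1],[0,0,0,-0.11,0,0,-1]]]' 30; python3 -c "
from h import *
st()"
```

```text
t: 29.35
eef_pos: [0.6126, 0.0555, 0.1039]
tcp_rot: [[0.003, 0.621, 0.784], [0.001, 0.784, -0.621], [-1.0, 0.003, 0.002]]
contact_force: [-1.4, 1.1, 7.5]
opening: 0.574
t 29.35 p [0.6126, 0.0555, 0.1039] yaw(y) 0.901 F [-1.4, 1.1, 7.5] M [0.09, 0.16, 0.0] op 0.574 q7 0.83
t: 30.35
eef_pos: [0.613, 0.0579, 0.104]
tcp_rot: [[0.005, -0.331, 0.944], [0.004, 0.944, 0.331], [-1.0, 0.002, 0.006]]
contact_force: [-1.3, 4.3, 6.5]
opening: 0.57
t 30.35 p [0.613, 0.0579, 0.104] yaw(y) 1.908 F [-1.3, 4.3, 6.5] M [1.06, 0.05, 0.13] op 0.57 q7 1.56
t: 31.6
eef_pos: [0.6105, 0.0568, 0.1185]
tcp_rot: [[-0.001, -0.33, 0.944], [0.002, 0.944, 0.33], [-1.0, 0.002, -0.0]]
contact_force: [-2.7, 3.4, 3.4]
opening: 0.315
t 31.6 p [0.6105, 0.0568, 0.1185] yaw(y) 1.907 F [-2.7, 3.4, 3.4] M [0.94, 0.64, -0.04] op 0.315 q7 1.56
```

```bash
python3 -m pendant '[[[0.11,0,0,0,0,0,-1],[0.22,0,0,0,0,0,-1],[0.33,0,0,0,0,0,-1],[0.44,0,0,0,0,0,-1],[0.55,0,0,0,0,0,-1],[0.668,0,0,0,0,0,-1],[0.668,0,0,0,0,0,-1],[0.668,0,0,0,0,0,-1]]]' ; python3 -c "
from h import *
st()";  python3 -m pendant '[[[0,0,0,0,0,0,1],[0,0,0,0,0,0,1],[0,0,0,-0.4,0,0,1],[0,0,0,-0.4,0.76,-0.65,1],[0,0,0,-0.4,0.76,-0.65,1],[0,0,0,-0.4,0.76,-0.65,1],[0,0,0,-0.4,0.76,-0.65,1],[0,0,0,-0.4,0.76,-0.65,1]]]'; python3 -c "
from h import *
st();look('c2',[(354.7,201)]);ang('top',[.611,.0575,.126]);go([.612,.0565,.117],.86)"
```

```text
t: 32.6
eef_pos: [0.6105, 0.057, 0.1185]
tcp_rot: [[-0.002, 0.653, 0.757], [0.002, 0.757, -0.653], [-1.0, 0.0, -0.003]]
contact_force: [-2.4, 5.1, 3.4]
opening: 0.311
t 32.6 p [0.6105, 0.057, 0.1185] yaw(y) 0.859 F [-2.4, 5.1, 3.4] M [1.05, 0.64, -0.06] op 0.311 q7 0.79
t: 33.6
eef_pos: [0.6127, 0.2017, 0.1782]
tcp_rot: [[-0.0, 0.657, 0.754], [-0.003, 0.754, -0.657], [-1.0, -0.002, 0.002]]
contact_force: [-0.8, -0.9, -0.4]
opening: 1.002
t 33.6 p [0.6127, 0.2017, 0.1782] yaw(y) 0.854 F [-0.8, -0.9, -0.4] M [0.03, -0.01, -0.03] op 1.002 q7 0.56
pointer -0.02779899171714696
top angle 6.278 ctr [0.6043771  0.05808826] 14 sig [0.00109322 0.00363061]
t 33.8 p [0.6127, 0.2025, 0.1785] yaw(y) 0.854 F [-0.8, 0.4, -0.3] M [-0.04, 0.0, 0.02] op 1.003 q7 0.56
turn -0.004 shift [0.411, -0.737, 0.636]
```

View pics/c2.png

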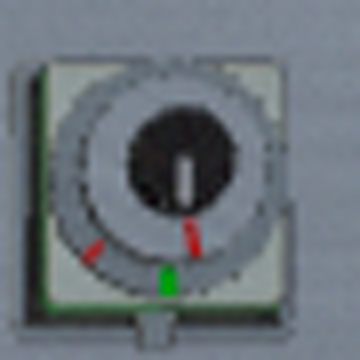

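Pump c: the pointer (183,185) is vertical, in line with the green mark (169,282) once parallax is allowed for. I'll tighten it.

```bash
python3 -m pendant '[[[0,0,0,0,-0.4,0.33,1],[0,0,0,0,-0.737,0.636,1],[0,0,0,0,-0.737,0.636,1],[0,0,0,0.25,-0.737,0.636,1],[0,0,0,0.505,-0.737,0.636,1],[0,0,0,0.505,-0.737,0.636,1],[0,0,0,0.505,-0.737,0.636,1],[0,0,0,0.505,-0.737,0.636,-1],[0,0,0,0.505,-0.737,0.636,-1],[0,0,0,0.505,-0.737,0.636,-1],[0,0,0,0.505,-0.737,0.636,-1],[0,0,0,0.505,-0.737,0.636,-1]]]' 60
python3 -c "
from h import *
st()"; python3 -m pendant '[[[0.11,0,0,0,0,0,-1],[0.22,0,0,0,0,0,-1],[0.33,0,0,0,0,0,-1],[0.44,0,0,0,0,0,-1],[0.55,0,0,0,0,0,-1],[0.6,0,0,0,0,0,-1],[0.64,0,0,0,0,0,-1],[0.68,0,0,0,0,0,-1],[0.72,0,0,0,0,0,-1],[0.72,0,0,0,0,0,-1]]]' ; python3 -c "
from h import *
st()"
```

```text
t: 35.3
eef_pos: [0.6111, 0.0571, 0.1045]
tcp_rot: [[-0.001, 0.656, 0.755], [-0.002, 0.755, -0.656], [-1.0, -0.002, 0.0]]
contact_force: [-4.5, -3.1, 10.1]
opening: 0.576
t 35.3 p [0.6111, 0.0571, 0.1045] yaw(y) 0.856 F [-4.5, -3.1, 10.1] M [-0.71, 1.09, 0.06] op 0.576 q7 0.79
t: 36.55
eef_pos: [0.611, 0.0573, 0.1045]
tcp_rot: [[-0.001, 0.963, -0.268], [-0.002, -0.268, -0.963], [-1.0, -0.001, 0.002]]
contact_force: [-5.0, -4.0, 9.6]
opening: 0.574
t 36.55 p [0.611, 0.0573, 0.1045] yaw(y) -0.272 F [-5.0, -4.0, 9.6] M [-0.73, 1.14, 0.88] op 0.574 q7 -0.03
```

```bash
python3 -m pendant '[[[0,0,0,-0.01,0,0,-1],[0,0,0,-0.02,0,0,-1],[0,0,0,-0.03,0,0,-1],[0,0,0,-0.04,0,0,-1],[0,0,0,-0.04,0,0,-1]]]' ; python3 -c "
from h import *
st()"
```

```text
t: 37.17
eef_pos: [0.6109, 0.0574, 0.1077]
tcp_rot: [[-0.002, 0.963, -0.27], [-0.002, -0.27, -0.963], [-1.0, -0.002, 0.003]]
contact_force: [-1.3, -5.6, -7.8]
opening: 0.571
t 37.17 p [0.6109, 0.0574, 0.1077] yaw(y) -0.273 F [-1.3, -5.6, -7.8] M [-1.11, 0.2, 0.79] op 0.571 q7 -0.03
```

```bash
python3 -m pendant '[[[0,0,0,-0.01,0,0,-1],[0,0,0,-0.013,0,0,-1],[0,0,0,-0.013,0,0,-1],[0,0,0,-0.013,0,0,-1],[0,0,0,-0.013,0,0,-1],[0,0,0,-0.013,0,0,-1]]]' ; python3 -c "
from h import *
st()"; python3 -m pendant '[[[0,0,0,0,0,0,-1],[0,0,0,0,0,0,-1],[0,0,0,0,0,0,-1],[0,0,0,0.027,0,0,-1],[0,0,0,0.053,0,0,-1],[0,0,0,0.053,0,0,-1]]]' ; python3 -m pendant '[[[0,0,0,0,0,0,1],[0,0,0,0,0,0,1],[0,0,0,-0.5,0,0,1],[0,0,0,-0.8,0,0,1],[0,0,0,-0.8,0,0,1],[0,0,0,-0.8,0,-0.5,1],[0,0,0,-0.8,0.0,-1,1],[0,0,0,-0.8,0,-1,1]]]'; python3 -c "
from h import *
st();look('all',[(258.6,201.1),(354.7,201)])
for q in['flask_pink']:
  for c in('top','side'):
    print(c,[(round(x['score'],2),np.round(x['location'],3).tolist()) for x in models.pinpoint(c,q)])
    if c=='top': snapshot('side')
"
```

```text
t: 37.92
eef_pos: [0.6108, 0.0574, 0.1091]
tcp_rot: [[-0.003, 0.963, -0.27], [-0.002, -0.27, -0.963], [-1.0, -0.002, 0.003]]
contact_force: [-0.6, -5.5, -10.2]
opening: 0.571
t 37.92 p [0.6108, 0.0574, 0.1091] yaw(y) -0.273 F [-0.6, -5.5, -10.2] M [-1.09, -0.02, 0.84] op 0.571 q7 -0.03
t: 38.67
eef_pos: [0.611, 0.0574, 0.1045]
tcp_rot: [[-0.002, 0.963, -0.27], [-0.001, -0.27, -0.963], [-1.0, -0.002, 0.001]]
contact_force: [-6.7, -5.1, 13.0]
opening: 0.569
t: 39.67
eef_pos: [0.6521, 0.2099, 0.2209]
tcp_rot: [[-0.002, 0.964, -0.265], [0.004, -0.265, -0.964], [-1.0, -0.002, -0.003]]
contact_force: [0.4, -0.1, -1.1]
opening: 1.0
t 39.67 p [0.6521, 0.2099, 0.2209] yaw(y) -0.268 F [0.4, -0.1, -1.1] M [-0.08, 0.01, 0.01] op 1.0 q7 -0.32
pointer 1.3413001544265648
pointer 0.22938442782372226
top []
side [(0.97, [0.522, 0.436, 0.001]), (0.58, [0.426, 0.332, 0.006])]
```

View pics/all.png

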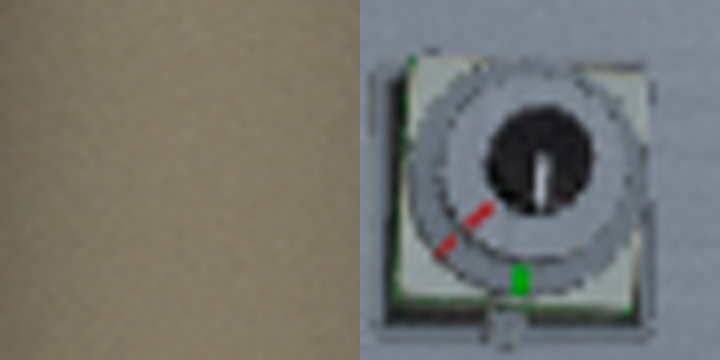

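Pump c: the red lines meet (480,215)/(447,245), and the pointer (541,180) aims at the mark (520,280). Now the pink flask.

```bash
cat >> h.py <<'E'
def flask():
    for c in('top','side'):
        p,_=snapshot(c);cv2.imwrite(f'pics/f_{c}.png',p);H=cv2.cvtColor(p,cv2.COLOR_BGR2HSV)
        y,x=np.mgrid[0:480,0:640]
        pk=(((H[...,0]>165)|(H[...,0]<8))&(H[...,1]>40)&(H[...,1]<140)&(H[...,2]>110))
        n,l,s,ce=cv2.connectedComponentsWithStats(pk.astype(np.uint8))
        bl=((H[...,0]>100)&(H[...,0]<125)&(H[...,1]>120)&(H[...,2]>60)).astype(np.uint8)
        nb,lb,sb,cb=cv2.connectedComponentsWithStats(bl)
        for i in range(1,n):
            if s[i,4]>60:
                w=plane(c,ce[i],.025)
                for j in range(1,nb):
                    if sb[j,4]>25:
                        wb=plane(c,cb[j],.02);v=wb-w
                        if .04<np.hypot(*v[:2])<.09:print(c,'body',np.round(w,3),'cap',np.round(wb,3),'yaw',round(float(np.arctan2(v[0],-v[1])),3),s[i,4],sb[j,4])
E
python3 -c "
from h import *
flask()"
```

```text
top body [ 0.884 -0.151  0.025] cap [ 0.947 -0.087  0.02 ] yaw 2.364 381 229
side body [0.433 0.367 0.025] cap [0.418 0.286 0.02 ] yaw -0.186 754 139
```

```bash
python3 -c "
from h import *
go([.4275,.339,.15],-.18)"
```

```text
t 39.98 p [0.6524, 0.2008, 0.2224] yaw(y) -0.277 F [-0.1, -0.4, 0.2] M [-0.06, -0.01, 0.04] op 1.003 q7 -0.32
turn -0.062 shift [0.482, -1.694, -0.476]
```

```bash
python3 -m pendant '[[[-0.062,0,0,0,-0.4,-0.11,1],[-0.062,0,0,0,-0.8,-0.23,1],[-0.062,0,0,0,-0.9,-0.25,1],[-0.062,0,0,0,-0.9,-0.25,1]]]'; python3 -m pendant '[[[0,0,0,0,-0.4,-0.09,1],[0,0,0,0.2,-0.77,-0.15,1],[0,0,0,0.3,-0.77,-0.15,1],[0,0,0,0.3,-0.77,-0.15,1],[0,0,0,0.3,-0.77,-0.15,1]]]';python3 -c "
from h import *
flask();go([.4275,.339,.023],-.18)"
```

```text
t: 40.48
eef_pos: [0.5326, 0.2752, 0.2232]
tcp_rot: [[0.001, 0.984, -0.176], [0.0, -0.176, -0.984], [-1.0, 0.001, -0.0]]
contact_force: [0.6, -0.4, -0.8]
opening: 1.001
t: 41.1
eef_pos: [0.4261, 0.317, 0.1784]
tcp_rot: [[0.003, 0.984, -0.18], [0.0, -0.18, -0.984], [-1.0, 0.003, -0.001]]
contact_force: [-0.3, 0.0, 0.3]
opening: 0.999
side body [0.433 0.367 0.025] cap [0.418 0.286 0.02 ] yaw -0.187 751 137
t 41.2 p [0.4253, 0.3175, 0.1784] yaw(y) -0.18 F [0.4, 0.1, 0.3] M [-0.03, -0.03, 0.04] op 1.004 q7 -0.5
turn 0.0 shift [1.036, -0.013, -0.143]
```

```bash
python3 -m pendant '[[[0,0,0,0.4,-0.013,-0.143,1],[0,0,0,0.75,-0.013,-0.143,1],[0,0,0,1,-0.013,-0.143,1],[0,0,0,1,-0.013,-0.143,1]]]' 35;python3 -m pendant '[[[0,0,0,0.04,0,0,1],[0,0,0,0.04,0,0,1],[0,0,0,0.04,0,0,-1],[0,0,0,0.04,0,0,-1],[0,0,0,0.04,0,0,-1],[0,0,0,0.04,0,0,-1],[0,0,0,0.04,0,0,-1]]]';python3 -c "
from h import *
st()";python3 -m pendant '[[[0,0,0,-0.3,0,0,-1],[0,0,0,-0.6,0,0,-1],[0,0,0,-1,0,0,-1],[0,0,0,-1,0,0,-1]]]';python3 -c "
from h import *
st();flask()"
```

```text
t: 41.7
eef_pos: [0.4244, 0.3383, 0.0258]
tcp_rot: [[-0.003, 0.984, -0.177], [-0.003, -0.177, -0.984], [-1.0, -0.003, 0.003]]
contact_force: [-0.6, -0.2, -0.7]
opening: 0.999
t: 42.58
eef_pos: [0.4255, 0.3402, 0.0226]
tcp_rot: [[0.001, 0.984, -0.176], [0.001, -0.176, -0.984], [-1.0, 0.001, -0.001]]
contact_force: [-0.2, -0.6, 5.1]
opening: 0.552
t 42.58 p [0.4255, 0.3402, 0.0226] yaw(y) -0.177 F [-0.2, -0.6, 5.1] M [-0.08, 0.03, 0.09] op 0.552 q7 -0.4
t: 43.08
eef_pos: [0.4273, 0.3414, 0.1761]
tcp_rot: [[0.007, 0.984, -0.176], [0.006, -0.176, -0.984], [-1.0, 0.006, -0.007]]
contact_force: [-0.6, 0.8, -1.2]
opening: 0.556
t 43.08 p [0.4273, 0.3414, 0.1761] yaw(y) -0.177 F [-0.6, 0.8, -1.2] M [0.05, -0.03, -0.02] op 0.556 q7 -0.51
```

```bash
python3 -m pendant '[[[0,0,0,-0.25,0,0,-1],[0,0,0,-0.4,0.1,0.15,-1],[0,0,0,-0.4,0.25,0.4,-1],[0,0,0,-0.4,0.4,0.65,-1],[0,0,0,-0.4,0.547,0.83,-1],[0,0,0,-0.4,0.547,0.83,-1]]]';python3 -m pendant '[[[0,0,0,0,0.15,0.25,-1],[0,0,0,0,0.3,0.5,-1],[0,0,0,0,0.45,0.75,-1],[0,0,0,0,0.547,0.83,-1]]]';python3 -m pendant '[[[-0.05,0,0,0,0.15,0.25,-1],[-0.104,0,0,0,0.3,0.5,-1],[-0.104,0,0,0,0.45,0.75,-1],[-0.104,0,0,0,0.547,0.83,-1],[-0.104,0,0,0,0.547,0.83,-1],[-0.104,0,0,0,0.547,0.83,-1]]]';python3 -c "
from h import *
st();p,_=snapshot('side');cv2.imwrite('pics/s3.png',p);go([.604,-.070,.05],-.014)"
```

```text
t: 43.92
eef_pos: [0.4841, 0.1991, 0.2303]
tcp_rot: [[-0.002, 0.983, -0.182], [-0.003, -0.182, -0.983], [-1.0, -0.001, 0.003]]
contact_force: [-0.5, 0.3, -0.8]
opening: 0.55
t: 44.42
eef_pos: [0.5421, 0.0638, 0.2305]
tcp_rot: [[-0.003, 0.984, -0.179], [-0.001, -0.179, -0.984], [-1.0, -0.002, 0.001]]
contact_force: [0.4, 0.8, -1.1]
opening: 0.553
t: 45.18
eef_pos: [0.6008, -0.0686, 0.2307]
tcp_rot: [[-0.002, 1.0, -0.011], [0.002, -0.011, -1.0], [-1.0, -0.002, -0.002]]
contact_force: [-0.6, 0.6, -1.9]
opening: 0.555
t 45.17 p [0.6008, -0.0686, 0.2307] yaw(y) -0.011 F [-0.6, 0.6, -1.9] M [0.05, 0.05, 0.05] op 0.555 q7 0.34
t 45.23 p [0.6008, -0.0687, 0.2309] yaw(y) -0.011 F [0.1, -0.5, -0.5] M [0.06, 0.01, -0.05] op 0.551 q7 0.34
turn 0.002 shift [1.206, 0.024, 0.011]
```

View pics/s3.png

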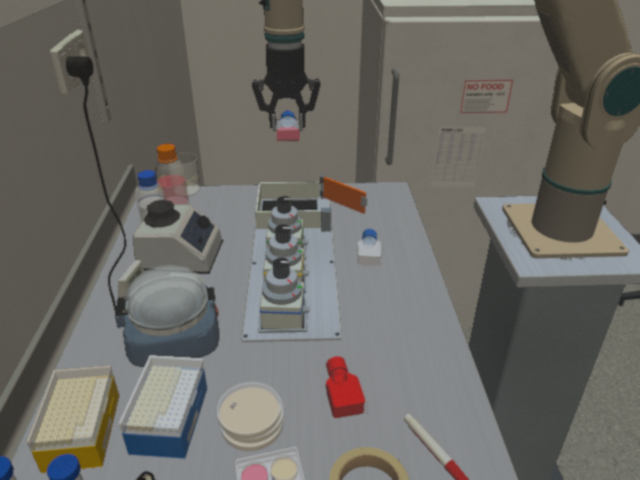

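The pink flask is held upright at (288,128) above the bay (290,205). I'll lower it in.

```bash
python3 -m pendant '[[[0,0,0,0.3,0.02,0.01,-1],[0,0,0,0.6,0.02,0.01,-1],[0,0,0,0.9,0.02,0.01,-1],[0,0,0,1,0.02,0.01,-1],[0,0,0,1,0.02,0.01,-1]]]';python3 -c "
from h import *
st()";python3 -m pendant '[[[0,0,0,0.1,0,0,-1],[0,0,0,0.2,0,0,-1],[0,0,0,0.27,0,0,-1],[0,0,0,0.31,0,0,-1],[0,0,0,0.32,0,0,-1],[0,0,0,0.32,0,0,-1]]]';python3 -c "
from h import *
st()"
```

```text
t: 45.85
eef_pos: [0.6041, -0.0719, 0.0814]
tcp_rot: [[-0.001, 1.0, -0.013], [0.0, -0.013, -1.0], [-1.0, -0.001, -0.0]]
contact_force: [1.7, -0.2, -1.4]
opening: 0.551
t 45.85 p [0.6041, -0.0719, 0.0814] yaw(y) -0.013 F [1.7, -0.2, -1.4] M [-0.01, 0.05, -0.01] op 0.551 q7 0.42
t: 46.6
eef_pos: [0.6046, -0.0728, 0.0337]
tcp_rot: [[0.0, 1.0, -0.014], [-0.0, -0.014, -1.0], [-1.0, 0.0, 0.0]]
contact_force: [-0.8, 0.4, -0.6]
opening: 0.556
t 46.6 p [0.6046, -0.0728, 0.0337] yaw(y) -0.014 F [-0.8, 0.4, -0.6] M [-0.01, -0.03, -0.01] op 0.556 q7 0.45
```

```bash
python3 -m pendant '[[[0,0,0,0.01,0,0,-1],[0,0,0,0.02,0,0,-1],[0,0,0,0.02,0,0,-1]]]';python3 -m pendant '[[[0,0,0,0,0,0,-0.2],[0,0,0,0,0,0,0.4],[0,0,0,0,0,0,1],[0,0,0,0,0,0,1],[0,0,0,-0.4,0,0,1],[0,0,0,-0.8,0,0,1],[0,0,0,-1,0,0,1],[0,0,0,-1,-0.5,0,1],[0,0,0,-1,-1,-0.6,1],[0,0,0,-1,-1,-0.8,1],[0,0,0,-1,-1,-0.8,1]]]';python3 -c "
from h import *
st();p,_=snapshot('top');cv2.imwrite('pics/t4.png',cv2.resize(p[160:300,360:490],None,fx=4,fy=4,interpolation=cv2.INTER_CUBIC))
for c in('top','side'):
  snapshot(c)
  for q in['door_edge','bay','flask_pink']:print(c,q,[(round(x['score'],2),np.round(x['location'],3).tolist()) for x in models.pinpoint(c,q)])
"
```

```text
t: 46.98
eef_pos: [0.6045, -0.0727, 0.0307]
tcp_rot: [[0.0, 1.0, -0.014], [0.0, -0.014, -1.0], [-1.0, 0.0, -0.0]]
contact_force: [0.4, -0.5, 0.0]
opening: 0.553
t: 48.35
eef_pos: [0.4536, 0.0524, 0.1807]
tcp_rot: [[-0.002, 1.0, -0.01], [0.002, -0.01, -1.0], [-1.0, -0.002, -0.002]]
contact_force: [0.2, -0.1, -0.0]
opening: 1.002
t 48.35 p [0.4536, 0.0524, 0.1807] yaw(y) -0.01 F [0.2, -0.1, -0.0] M [-0.08, -0.01, -0.01] op 1.002 q7 0.19
top door_edge []
top bay [(0.89, [0.601, -0.087, 0.011])]
top flask_pink [(0.68, [0.602, -0.085, 0.008])]
side door_edge [(0.6, [0.442, -0.084, 0.046])]
side bay [(0.92, [0.602, -0.088, 0.007])]
side flask_pink [(0.68, [0.522, 0.437, 0.001]), (0.54, [0.604, -0.083, 0.009])]
```

View pics/t4.png

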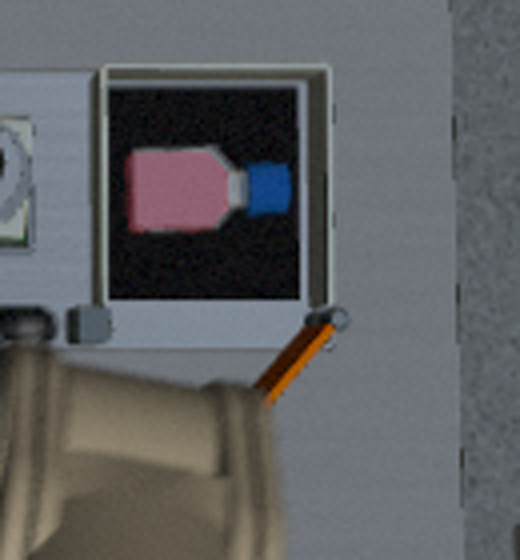

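The pink flask lies flat in the bay (crop (205,190)), the door stands open from its hinge at (330,320), and the catch post is at (90,325). I'll go round to the door's outer face and push.

```bash
python3 -m pendant '[[[0,0,0,0,-0.1,0.4,-1],[0,0,0,0,-0.2,0.8,-1],[0,0,0,0,-0.29,1,-1],[0,0,0,0,-0.29,1,-1],[0,0,0,0,-0.29,1,-1]]]' 40;python3 -c "
from h import *
st();go([.41,-.125,.052],0)"
```

```text
t: 49.42
eef_pos: [0.411, -0.1, 0.1806]
tcp_rot: [[0.0, 1.0, -0.014], [0.0, -0.014, -1.0], [-1.0, 0.0, -0.0]]
contact_force: [-0.2, -0.2, 0.5]
opening: 0.001
t 49.42 p [0.411, -0.1, 0.1806] yaw(y) -0.014 F [-0.2, -0.2, 0.5] M [0.04, -0.0, 0.04] op 0.001 q7 0.52
t 49.42 p [0.411, -0.1, 0.1806] yaw(y) -0.014 F [-0.2, -0.2, 0.5] M [0.04, -0.0, 0.04] op 0.001 q7 0.52
turn -0.009 shift [0.857, -0.004, 0.167]
```

```bash
python3 -m pendant '[[[0,0,0,0,0,0.167,-1],[0,0,0,0,0,0.167,-1],[0,0,0,0.4,0,0.167,-1],[0,0,0,0.86,0,0.167,-1],[0,0,0,0.86,0,0.167,-1],[0,0,0,0.86,0,0.167,-1]]]';python3 -c "
from h import *
st()"; python3 -m pendant '[[[0,0,0,0,0.07,-0.07,-1],[0,0,0,0,0.133,-0.14,-1],[0,0,0,0,0.2,-0.23,-1],[0,0,0,0,0.264,-0.32,-1],[0,0,0,0,0.35,-0.39,-1],[0,0,0,0,0.437,-0.449,-1],[0,0,0,0,0.5,-0.47,-1],[0,0,0,0,0.56,-0.485,-1],[0,0,0,0,0.56,-0.485,-1]]]';python3 -c "
from h import *
st();p,_=snapshot('top');cv2.imwrite('pics/t5.png',cv2.resize(p[160:300,360:490],None,fx=4,fy=4,interpolation=cv2.INTER_CUBIC))"
```

```text
t: 50.18
eef_pos: [0.41, -0.1238, 0.0504]
tcp_rot: [[-0.003, 1.0, -0.012], [0.001, -0.012, -1.0], [-1.0, -0.003, -0.001]]
contact_force: [0.0, -0.0, 0.0]
opening: -0.003
t 50.17 p [0.41, -0.1238, 0.0504] yaw(y) -0.012 F [0.0, -0.0, 0.0] M [0.0, -0.01, 0.01] op -0.003 q7 1.0
t: 51.3
eef_pos: [0.496, -0.0537, 0.0517]
tcp_rot: [[0.001, 1.0, -0.013], [-0.001, -0.013, -1.0], [-1.0, 0.001, 0.0]]
contact_force: [-0.4, 0.5, 0.1]
opening: 0.003
t 51.3 p [0.496, -0.0537, 0.0517] yaw(y) -0.013 F [-0.4, 0.5, 0.1] M [0.01, 0.01, 0.04] op 0.003 q7 0.78
```

Next I'll push the last stretch through the catch.

```bash
python3 -m pendant '[[[0,0,0,0,0.03,0.01,-1],[0,0,0,0,0.06,0.01,-1],[0,0,0,0,0.08,0.01,-1],[0,0,0,0,0.1,0.01,-1],[0,0,0,0,0.1,0.01,-1]]]';python3 -c "
from h import *
st()
snapshot('side');print([(round(x['score'],2),np.round(x['location'],3).tolist()) for x in models.pinpoint('side','door_edge')])"
```

```text
t: 51.98
eef_pos: [0.5093, -0.0554, 0.0514]
tcp_rot: [[-0.002, 1.0, -0.014], [0.0, -0.014, -1.0], [-1.0, -0.002, -0.0]]
contact_force: [-5.1, 0.3, 1.1]
opening: -0.002
t 51.98 p [0.5093, -0.0554, 0.0514] yaw(y) -0.014 F [-5.1, 0.3, 1.1] M [-0.15, 0.77, -0.0] op -0.002 q7 0.76
[(0.59, [0.52, -0.049, 0.047])]
```

```bash
python3 -m pendant '[[[0,0,0,0,0.02,0,-1],[0,0,0,0,0.04,0,-1],[0,0,0,0,0.04,0,-1]]]';python3 -m pendant '[[[0,0,0,0,0.03,0,-1],[0,0,0,0,0.05,0,-1],[0,0,0,0,0.05,0,-1]]]'
```

```text
t: 52.45
eef_pos: [0.5097, -0.0552, 0.0512]
tcp_rot: [[-0.011, 1.0, -0.015], [0.003, -0.015, -1.0], [-1.0, -0.011, -0.003]]
contact_force: [-15.9, -1.4, 11.2]
opening: -0.0
t: 52.82
eef_pos: [0.5101, -0.055, 0.0508]
tcp_rot: [[-0.024, 1.0, -0.016], [0.006, -0.016, -1.0], [-1.0, -0.024, -0.006]]
contact_force: [-29.3, -1.4, 23.4]
opening: -0.001
```

```bash
python3 -m pendant '[[[0,0,0,0,-0.05,0,-1],[0,0,0,0,-0.1,0,-1],[0,0,0,0,-0.4,0,-1],[0,0,0,0,-0.5,0,-1],[0,0,0,-0.5,-0.5,0,-1],[0,0,0,-1,-0.5,0,-1],[0,0,0,-1,-0.5,-0.5,-1],[0,0,0,-1,-0.5,-1,-1],[0,0,0,-1,-0.5,-1,-1]]]';python3 -m pendant '[[[0,0,0,0,0,-0.5,-1],[0,0,0,0,0,-1,-1],[0,0,0,0,0,-1,-1],[0,0,0,0,0,-1,-1]]]';python3 -m pendant '[[[0,0,0,0,0,-0.5,-1],[0,0,0,0,0,-1,-1],[0,0,0,0,0,-1,-1],[0,0,0,0,0,-1,-1]]]';python3 -c "
from h import *
st()
p,_=snapshot('top');cv2.imwrite('pics/t6.png',cv2.resize(p[170:310,235:460],None,fx=3.5,fy=3.5,interpolation=cv2.INTER_CUBIC))
snapshot('side')
for c in('top','side'):
  for q in['door_edge','flask_pink']:print(c,q,[(round(x['score'],2),np.round(x['location'],3).tolist()) for x in models.pinpoint(c,q)])"
```

```text
t: 53.95
eef_pos: [0.4525, 0.1003, 0.2025]
tcp_rot: [[0.004, 1.0, -0.008], [0.002, -0.008, -1.0], [-1.0, 0.004, -0.002]]
contact_force: [0.9, 0.0, -0.9]
opening: -0.001
t: 54.45
eef_pos: [0.4536, 0.2488, 0.2017]
tcp_rot: [[0.003, 1.0, -0.008], [0.001, -0.008, -1.0], [-1.0, 0.003, -0.002]]
contact_force: [-0.6, -0.4, -0.5]
opening: -0.001
t: 54.95
eef_pos: [0.4553, 0.3966, 0.2015]
tcp_rot: [[0.001, 1.0, -0.011], [0.001, -0.011, -1.0], [-1.0, 0.001, -0.001]]
contact_force: [0.8, -1.6, -0.8]
opening: 0.004
t 54.95 p [0.4553, 0.3966, 0.2015] yaw(y) -0.011 F [0.8, -1.6, -0.8] M [-0.08, -0.04, -0.05] op 0.004 q7 -0.22
top door_edge [(0.72, [0.521, -0.047, 0.046])]
top flask_pink [(0.88, [0.521, 0.438, -0.0]), (0.57, [0.603, -0.087, 0.007])]
side door_edge [(0.68, [0.52, -0.047, 0.046])]
side flask_pink [(0.82, [0.524, 0.437, -0.0]), (0.61, [0.602, -0.082, 0.01])]
```

View pics/t6.png

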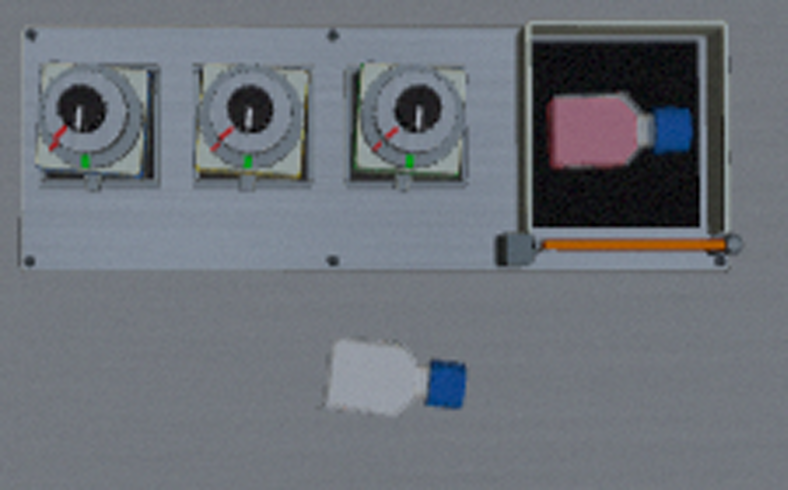

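The door is shut: an orange line (545–725, 244) against the post (515,248). The pink flask is flat in the bay, all rings are tight, the pointers are at their marks, and the clear flask is undisturbed. I'll hand it in.

```bash
python3 -c "
from plant import order
print(order.hand_in())"
```

```text
the job is handed in; nothing more can be done
None
```

The job is done and handed in at about 55 s of the 210 s limit; hand-in gives no verdict.

- **Pumps:** All three seats carried pumps, and I took them left to right. On each I loosened the ring by about 1.0 rad, set the pointer to the green mark, and tightened the ring onto its stop (0.5 to 1.0 N m felt). I then pulled up to 10.9, 9.5 and 10.2 N on pumps a, b and c, held briefly and let it down.
- **Flask and door:** The pink flask lies flat in the bay. I pushed the door until it met a hard stop, at up to about 29 N on the fingertips. After I backed off, both cameras showed it still shut.
- **Last checks:** The final picture shows the red lines meeting on all three pumps, the pointers at their marks and the clear flask where it was.

Four readings are less certain:
- **Snap not seen:** I did not observe the catch snap as such. I infer it from the hard stop and the door staying shut.
- **Pointer a:** Readings of the first setting disagreed (0.07 and 0.13 rad from above, about 0 from the side). I trimmed it by 0.07 rad, and the angle reads to only about 0.05 rad.
- **Pump bodies:** They turned a few hundredths of a radian in their curbs during tightening. The pointers turned with them, so they still meet the marks.
- **Flask search:** The search also kept reporting the red look-alike as a pink flask. I left it alone.

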